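# Tag out the spectrometer and hold its lid open

## Robot

A 6-joint arm with a two-finger parallel gripper is mounted at the origin on the work surface. World frame = base frame: x ahead of the robot, y to its left, z up, the work surface at z = 0. Lengths are in m, angles in rad, forces in N, time in s.
With the tool pointing down it reaches from about 0.325 to 0.775 m from the base axis. Payload 9.3 kg.
Tool frame: the origin (TCP) lies on the centre line of the jaws, within the pads' length; the fingertips stand 11 mm ahead of it and the grasp point (between the pads) lies 8 mm behind it; z points along the fingers, y is the line along which they close (so a half turn about z gives the same grasp; the last joint's range is limited). The gripper opens to 85 mm and grips with 20 to 120 N. Pads are 22 mm wide; open, the fingers measure 114 mm over their backs; the gripper's body (76 mm by 85 mm) begins 54 mm behind the grasp point. The pads swing forward as they close: fully open they stand 13 mm farther back than shut.
Start: joints at [1.14, 0.259, 0.021, 1.334, 0, 1.418], TCP at [0.151, 0.529, 0.203] pointing down, gripper open.
Joint ranges: [-3.04, 3.04], [-0.91, 1.82], [-1.04, 1.36], [-1.92, 1.95], [-1.52, 1.45], [-3.14, 3.14]. Speed limits (rad/s): [2.22, 2.22, 2.79, 3.14, 3.14, 3.14].

## Interface

Orientations are given as [roll, pitch, yaw] about the fixed x, y, z axes, in that order (R = Rz(yaw) Ry(pitch) Rx(roll)).
In Python, from rig import readout, eyes, job gives the robot as it stands.
- The arm moves only by the shell command python3 -m jog 'ROWS'. ROWS is text: rows parted by semicolons, each of 7 numbers parted by spaces: the finger opening in m, from 0 to 0.0854, then the shift along the world's x, y, z in m, then the turn, a rotation vector about the world's x, y, z in degrees. In form: grip x y z rx ry rz; .... A call has 1 to 12 rows; each row is the pose to reach, as a shift and turn from the pose commanded when the call began; what a row does not reach only later rows make up. A row lasts 1/12 s, in which the tool goes at most 41.7 mm and 7.16 degrees, less where a joint would pass 70% of its speed; a pose out of reach is approached as far as the arm can. A call with a gripper value outside its range is refused whole. The fingers move at their own pace and stop on an object; the grip force is fixed at half the most. Time passes only in rows, so rows that repeat a pose let the fingers close. It gives the time, the measured TCP pose, the force, the opening and the grip force at its end, in the units of the state.
- readout.read_state(): the state, without advancing time (a new reading comes with each control period).
- eyes.camera(name): name is "side" or "top"; returns a dict with "pixels" (420x560x3 uint8, red, green, blue), "intrinsics" (3x3 intrinsics, pixels), "R" (3x3) and "t" (3): a world point X has camera coordinates R X + t. Camera axes: x right, y down, z forward; pixel columns grow to the right and rows downward; lengths in m; the calibration is good to about 2 mm. A picture is of the moment at which its call begins. There is no depth.
- job.finish_job(): hands the job in; it is judged then, once.
The state is a dict: "t": time; "qpos": joint angles; "dq": joint speeds; "tau": joint torques, N m; "tool_pos": TCP position; "orientation": TCP orientation; "force": force on the tool from outside, world axes, zero at the start; "moment": the same for the moment, N m; "finger_gap": finger opening in m; "grip_force": force on a finger pad.
Only numpy, scipy, OpenCV 4.12 (cv2) and the standard library are available. Lean on these libraries where they do the work, as an engineer would, in place of code of your own. Each camera call takes 0.05 s, during which the arm holds its last target. There are 200 camera calls.

## Task

Hang the orange tag by its hole on the upright steel post, so that it lies flat on the post's foot, and let go of it. Only then lift the spectrometer's lid to 45 degrees open (give or take 5) and finish while still holding it there with the gripper, because it falls shut by itself. Leave the glass block, the mirror mount and the lens where they are.

Things in the scene. Friction and masses are not known exactly. Their poses are not given: they have to be found in the camera images.
- tag: loose orange lock-out tag, 45 g: a flat plate 90 x 44 x 6 mm with a round 18 mm hole through it and a red upright grip fin. It lies on the table, plate down. Origin: centre of the plate's underside; x along its length, y across, z up. The hole's centre is at x = -22 mm; the fin is centred at x = +25 mm, y = 0, 28 mm long along x, 10 mm thick along y, and reaches from the plate's top (6 mm) to 42 mm above the underside
- tag_hole (a point): centre of the tag's hole, level with the plate's underside; axes as the tag's
- post_foot (a point): where the steel lock-out post rises from its round aluminium foot: on the post's axis, on the foot's top, which is 20 mm above the table and 90 mm in diameter. The post is vertical, 10 mm in diameter, its tapered tip 35 mm above this point. Foot and post are fixed
- spectrometer: fixed dark grey box, 200 (x) x 240 (y) x 90 (z) mm, teal lid on top. Origin: centre of its underside; z up. The lid's hinge runs along the box's x on its +y rim; the yellow handle is near the -y rim
- lid_hinge (a joint): opening angle of the lid, rad: 0 shut (lying flat), 0.785 is 45 degrees open; stop at 1.2. The -y edge rises. The hinge is almost free of friction and the lid falls shut from every angle
- lid: the teal lid, 204 x 244 x 6 mm with its handle, about 0.35 kg, turning on the hinge. Origin on the hinge axis, at the middle of its length and level with the lid's underside; when shut x and y are the box's, the lid reaches from y = 0 to y = -244 mm; z is the lid's outward normal
- lid_handle (a point): centre of the yellow handle, a round bar 20 mm in diameter and 36 mm long with flat ends, lying along the lid's x (parallel to the hinge) on a single 10 mm stem under its middle. It lies 210 mm from the hinge axis along the lid and 42 mm above the lid's underside (36 mm above its top face; about 132 mm above the table when shut). Pinched on its two flat ends it can pivot between the fingers as the lid turns
- lid_axis (a point): middle of the hinge axis, about 90 mm above the table; same point as the lid's origin, x along the hinge
- glass_block: bystander: loose clear glass block 65 x 40 x 15 mm, origin under its centre; leave it
- mirror_mount: bystander: loose blue mirror mount on an aluminium foot, 40 x 50 mm and 52 mm high, origin under its centre; leave it
- lens_cell: bystander: loose aluminium lens cell, 32 mm in diameter and 20 mm high, origin under its centre; leave it
Things that resemble listed ones, but are neither listed nor needed, are in the scene too. Leave any blue or pink look-alike of the part that bears post_foot alone.

How it is judged:
On the way, in this order (a step that is already met when the one before it is completed fails the run):
1. the tag hangs on the post, flat on its foot, and the gripper has let go of it (horizontal distance between tag_hole and post_foot below 0.008 m and z of tag_hole in the frame of post_foot between -0.004 and 0.006 m and angle between tag's own z axis and vertical below 0.12 rad and contact force between the fingers and tag below 0.05 N and linear speed of tag below 0.02 m/s), for 0.3 s.
2. the lid is held 45 degrees open (value of joint lid_hinge between 0.685 and 0.885 rad and contact force between the fingers and lid above 0.4 N), for 0.3 s.
At the end, for the whole second after the job is handed in: Fingers touch the lid (over 0.4 N) and hold it still at 0.685 to 0.885 rad; no loose thing touches it. The tag is at rest and untouched, its hole centre within 8 mm of the post axis, its underside -4 to 6 mm from the foot top, tilt under 0.12 rad (all of step 1 and all of step 2 and velocity of joint lid_hinge between -0.05 and 0.05 rad/s and contact force between each of glass_block, mirror_mount, lens_cell, tag and lid below 0.05 N); the arm keeps its last pose, push and grip.
It fails at once if the lid is raised (over 0.1 rad) before the tag is on the post (value of joint lid_hinge above 0.1 rad and not (horizontal distance between tag_hole and post_foot below 0.008 m and z of tag_hole in the frame of post_foot between -0.004 and 0.006 m and angle between tag's own z axis and vertical below 0.12 rad)).
It fails at once if the glass block is moved more than 25 mm (distance of glass_block from where it was at the start of the episode above 0.025 m).
It fails at once if the mirror mount is moved more than 25 mm (distance of mirror_mount from where it was at the start of the episode above 0.025 m).
It fails at once if the lens cell is moved more than 25 mm (distance of lens_cell from where it was at the start of the episode above 0.025 m).
It also fails if it takes over 58 s, if anything falls off the work surface, if the arm or the gripper's body presses on something with over 40 N, if the wrist force passes 120 N, or if a joint passes its speed limit or range.

## Working session

There is one attempt and no reset: what is moved stays moved. The work goes in short steps, Python scripts to look and compute and a shell command to move; the robot and the scene stay as the last step left them, time stands still between calls to the robot, and variables do not carry over. Pictures are saved under pics/ and viewed, at most 10 in all, crops included, and the job is handed in when it is done.

```bash
mkdir -p pics; python3 - <<'E'
from rig import readout, eyes
import cv2,numpy as np
s=readout.read_state();print(s['t'],s['tool_pos'],s['orientation'],s['finger_gap'])
for n in("side","top"):
    c=eyes.camera(n);np.savez(n+".npz",**c)
    print(n,c['intrinsics'].tolist(),np.round(c['R'],4).tolist(),c['t'],'pos',-c['R'].T@c['t'])
    cv2.imwrite(f"pics/{n}0.png",c['pixels'][:,:,::-1])
E
```

```text
0.0 [0.15070882 0.52862367 0.20205431] [-3.14027320e+00 -1.92088561e-04  2.86381049e+00] 0.08514092816847856
side [[388.368665334717, 0.0, 276.4551632412638], [0.0, 388.368665334717, 215.4406292597397], [0.0, 0.0, 1.0]] [[0.9745, -0.2236, -0.0207], [-0.1317, -0.4944, -0.8592], [0.1818, 0.84, -0.5113]] [-0.52826482  0.17683193  0.74668817] pos [ 0.40229247 -0.6578571   0.52274398]
top [[465.5701464874852, 0.0, 279.5573097382804], [0.0, 465.5701464874852, 204.2702071033329], [0.0, 0.0, 1.0]] [[-0.0013, -0.9999, 0.0119], [-0.9859, -0.0007, -0.1676], [0.1676, -0.0119, -0.9858]] [-0.00406514  0.55023331  1.05620159] pos [0.3654628  0.00895782 1.13344242]
```

View pics/top0.png

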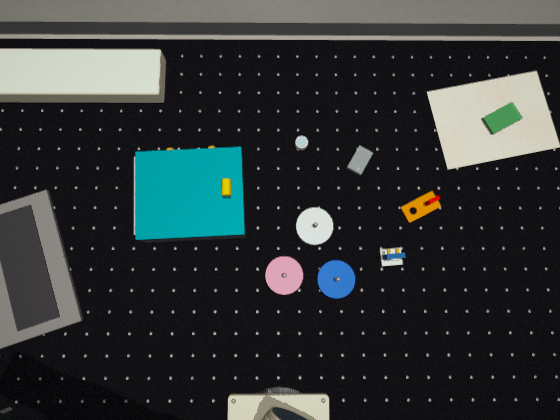

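View pics/side0.png

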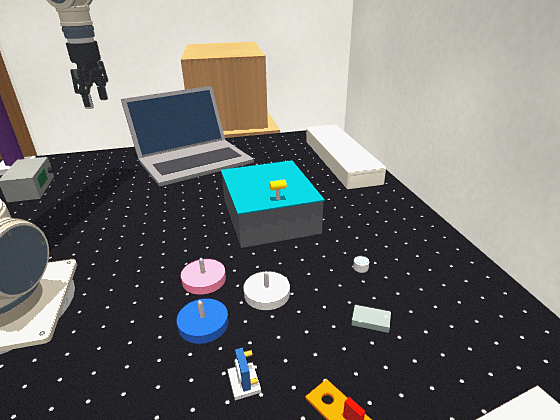

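The top view shows the arm out of the way at upper left in the side view. Possible posts are the white/aluminium foot at top (315,226), the pink one at (284,275) and the blue one at (336,279); I choose the aluminium one. The only orange tag is at (421,207), and the teal lid has its yellow handle at (227,187). Next I'll measure these and crop close.

```bash
cat > h.py <<'E'
import numpy as np,cv2
def ray(c,uv):
    d=np.linalg.inv(c['intrinsics'])@np.array([uv[0],uv[1],1.]);return -c['R'].T@c['t'],c['R'].T@d
def onz(c,uv,z):
    o,d=ray(c,uv);return o+d*(z-o[2])/d[2]
def proj(c,X):
    p=c['intrinsics']@(c['R']@np.array(X)+c['t']);return p[:2]/p[2]
def tri(c1,u1,c2,u2):
    A=[];b=[]
    for c,u in((c1,u1),(c2,u2)):
        o,d=ray(c,u);d/=np.linalg.norm(d);P=np.eye(3)-np.outer(d,d);A.append(P);b.append(P@o)
    return np.linalg.lstsq(np.vstack(A),np.hstack(b),rcond=None)[0]
def hsv(c): return cv2.cvtColor(c['pixels'],cv2.COLOR_RGB2HSV)
def blob(m,box=None):
    m=m.astype(np.uint8)
    if box: k=np.zeros_like(m);x0,y0,x1,y1=box;k[y0:y1,x0:x1]=1;m=m*k
    n,l,s,ce=cv2.connectedComponentsWithStats(m)
    i=1+np.argmax(s[1:,4]);return (l==i).astype(np.uint8),s[i],ce[i]
E
python3 - <<'E'
from h import *
t=np.load('top.npz');s=np.load('side.npz')
for n,c,bt,bf,by in(('top',t,(395,185,445,228),(290,200,340,250),(215,170,240,205)),('side',s,(290,370,400,420),(238,265,296,312),(262,172,296,205))):
    H=hsv(c);h,S,V=H[...,0],H[...,1],H[...,2]
    m,st,ce=blob((h>8)&(h<25)&(S>120)&(V>80),bt);print(n,'orange',st,ce)
    cn=cv2.findContours(m,cv2.RETR_CCOMP,cv2.CHAIN_APPROX_NONE);cs=cn[0]
    for k in cs:
        if len(k)>5:print(' cont',cv2.contourArea(k),cv2.minAreaRect(k), onz(c,cv2.minAreaRect(k)[0],.006).round(4))
    m,st,ce=blob(((h<8)|(h>172))&(S>150)&(V>80),bt);print(' red',st,ce)
    m,st,ce=blob((S<60)&(V>140),bf);k=max(cv2.findContours(m,0,1)[0],key=cv2.contourArea);e=cv2.fitEllipse(cv2.convexHull(k));print(' foot',st,e,onz(c,e[0],.02).round(4),onz(c,ce,.02))
    m,st,ce=blob((h>18)&(h<32)&(S>120)&(V>80),by);print(' handle',st,ce,onz(c,ce,.135),cv2.minAreaRect(cv2.findContours(m,0,1)[0][0]));
    if n=='top':hu=ce
    else:print('tri handle',tri(t,hu,s,ce))
    if n=='top':
        m,st,ce=blob((h>80)&(h<100)&(S>150)&(V>60),(100,120,260,260));k=max(cv2.findContours(m,0,1)[0],key=cv2.contourArea)
        r=cv2.minAreaRect(k);print(' lid',r);print(np.array([onz(c,p,.096) for p in cv2.boxPoints(r)]).round(4))
a=cv2.resize(t['pixels'][170:260,280:450],None,fx=3.5,fy=3.5);b=cv2.resize(s['pixels'][250:420,220:400],None,fx=1.75,fy=1.75)
b=cv2.copyMakeBorder(b,0,max(0,a.shape[0]-b.shape[0]),0,max(0,a.shape[1]-b.shape[1]),0);a=cv2.copyMakeBorder(a,0,0,0,max(0,b.shape[1]-a.shape[1]),0)
cv2.imwrite('pics/c1.png',np.vstack([a,b])[:600,:800,::-1])
E
```

```text
top orange [401 191  40  32 613] [420.01794454 206.53670473]
 cont 584.5 ((420.46881103515625, 206.3166046142578), (18.882352828979492, 36.882354736328125), 61.927513122558594) [ 0.5523 -0.3519  0.006 ]
 cont 38.5 ((412.7500305175781, 210.25), (7.071067810058594, 6.363961219787598), 45.0) [ 0.5424 -0.3323  0.006 ]
 red [425 195  16  10  60] [432.78333333 199.76666667]
 foot [ 296  207   37   38 1079] ((314.1759033203125, 225.560791015625), (36.752403259277344, 37.33864212036133), 177.867431640625) [ 0.5028 -0.0879  0.02  ] [ 0.50268494 -0.08784136  0.02      ]
 handle [222 179   9  17 149] [225.95302013 186.89261745] [0.57363113 0.11401436 0.135     ] ((226.0, 187.0), (16.0, 8.0), 90.0)
 lid ((187.98544311523438, 192.68670654296875), (89.08972930908203, 110.15998077392578), 87.33700561523438)
[[0.6662 0.3377 0.096 ]
 [0.679  0.0853 0.096 ]
 [0.473  0.0735 0.096 ]
 [0.4616 0.3178 0.096 ]]
side orange [305 379  43  41 978] [327.49284254 400.74539877]
 cont 1009.5 ((330.5, 402.0), (44.5477294921875, 30.40559196472168), 45.0) [ 0.544  -0.3393  0.006 ]
 cont 90.0 ((327.0000305175781, 399.00006103515625), (11.31370735168457, 9.899494171142578), 45.0) [ 0.5407 -0.3337  0.006 ]
 red [343 397  22  23 364] [352.66208791 410.19230769]
 foot [ 243  271   51   39 1452] ((266.9150390625, 290.1592712402344), (38.474098205566406, 49.62662124633789), 86.73375701904297) [ 0.5009 -0.0999  0.02  ] [ 0.50000653 -0.10001887  0.02      ]
 handle [269 180  18  10 134] [277.3880597  184.46268657] [0.57277292 0.11176488 0.135     ] ((277.51995849609375, 184.63999938964844), (8.485281944274902, 16.687721252441406), 81.8698959350586)
tri handle [0.57358837 0.11416603 0.13382715]
```

View pics/c1.png

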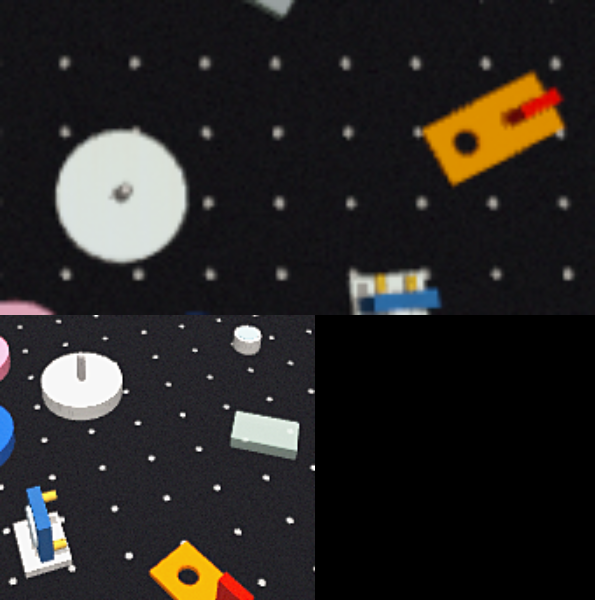

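The crop confirms the choice: the white foot has a steel post at its centre, and the tag has its hole at the lower left and the red fin at the upper right. The post is at about (0.503,-0.088). The tag hole is at (0.542,-0.333) with tag x at about -62°, which puts the fin at about (0.564,-0.374).

```bash
python3 -m jog '0.085 0.35 -0.33 0.02 0 0 -46;0.085 0.35 -0.33 0.02 0 0 -46;0.085 0.35 -0.33 0.02 0 0 -46;0.085 0.35 -0.33 0.02 0 0 -46;0.085 0.35 -0.33 0.02 0 0 -46;0.085 0.35 -0.33 0.02 0 0 -46;0.085 0.35 -0.33 0.02 0 0 -46;0.085 0.35 -0.33 0.02 0 0 -46;0.085 0.35 -0.33 0.02 0 0 -46;0.085 0.35 -0.33 0.02 0 0 -46;0.085 0.35 -0.33 0.02 0 0 -46;0.085 0.35 -0.33 0.02 0 0 -46'
```

```text
t: 1.1
tool_pos: [0.5033, 0.1959, 0.2222]
orientation: [-3.141, 0.001, 2.059]
force: [-0.5, 0.0, -0.5]
finger_gap: 0.0849
grip_force: 0.0
```

```bash
python3 -m jog '0.085 0.063 -0.48 -0.04 0 0 0;0.085 0.063 -0.48 -0.04 0 0 0;0.085 0.063 -0.48 -0.04 0 0 0;0.085 0.063 -0.48 -0.04 0 0 0;0.085 0.063 -0.48 -0.04 0 0 0;0.085 0.063 -0.48 -0.04 0 0 0;0.085 0.063 -0.48 -0.04 0 0 0;0.085 0.063 -0.48 -0.04 0 0 0;0.085 0.063 -0.48 -0.04 0 0 0;0.085 0.063 -0.48 -0.04 0 0 0;0.085 0.063 -0.48 -0.04 0 0 0;0.085 0.063 -0.48 -0.04 0 0 0' && python3 -m jog '0.05 0 -0.094 -0.08 0 0 0;0.05 0 -0.094 -0.08 0 0 0;0.05 0 -0.094 -0.08 0 0 0;0.05 0 -0.094 -0.08 0 0 0;0.05 0 -0.094 -0.08 0 0 0;0.05 0 -0.094 -0.08 0 0 0'
python3 - <<'E'
from rig import readout, eyes
from h import *
s=readout.read_state();print(s['t'],s['tool_pos'],s['orientation'],s['finger_gap'])
r=[]
for n,box in(("side",(330,280,520,420)),("top",(380,150,480,250))):
    c=eyes.camera(n);x0,y0,x1,y1=box if n=='top' else (280,260,460,420)
    r.append(cv2.resize(c['pixels'][y0:y1,x0:x1],(400,400)))
    print(n,'fin top proj',proj(c,[.564,-.374,.042]),'tcp',proj(c,s['tool_pos']))
cv2.imwrite('pics/c2.png',np.hstack(r)[:,:,::-1])
E
```

```text
t: 2.1
tool_pos: [0.5635, -0.2847, 0.1815]
orientation: [-3.141, -0.001, 2.059]
force: [0.6, 0.2, 0.8]
finger_gap: 0.0848
grip_force: 0.0
t: 2.6
tool_pos: [0.5637, -0.3749, 0.1025]
orientation: [-3.141, -0.001, 2.061]
force: [0.1, 0.3, 0.5]
finger_gap: 0.0499
grip_force: 0.0
2.6 [ 0.56369519 -0.37492067  0.10249474] [-3.14149286e+00 -9.28143960e-04  2.06053336e+00] 0.049895942135875185
side fin top proj [355.15195175 405.52899667] tcp [359.25519291 376.56545713]
top fin top proj [434.09169623 199.02272454] tcp [443.5649969  194.38134267]
```

View pics/c2.png

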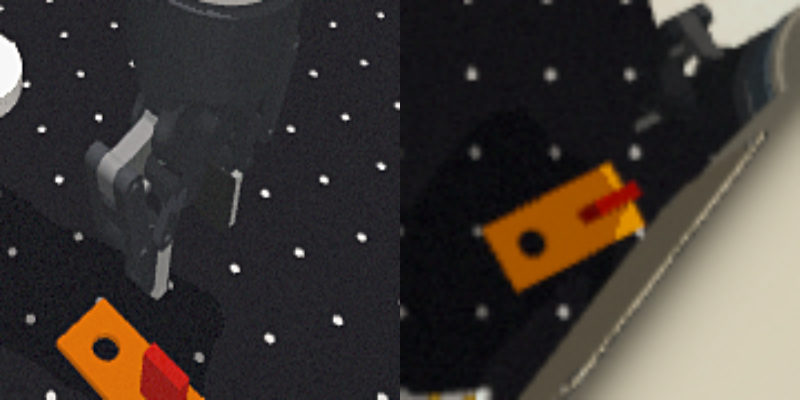

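The crop shows the open fingers above the red fin, side crop (165,370), with the TCP projection between the fingers and the fin where expected. I'll descend and grip.

```bash
python3 -m jog '0.05 0 0.001 -0.03 0 0 0;0.05 0 0.001 -0.06 0 0 0;0.05 0 0.001 -0.08 0 0 0;0.05 0 0.001 -0.08 0 0 0;0.05 0 0.001 -0.08 0 0 0;0.0 0 0.001 -0.08 0 0 0;0.0 0 0.001 -0.08 0 0 0;0.0 0 0.001 -0.08 0 0 0;0.0 0 0.001 -0.08 0 0 0;0.0 0 0.001 -0.08 0 0 0;0.0 0 0.001 -0.08 0 0 0;0.0 0 0.001 -0.08 0 0 0'
```

```text
t: 3.7
tool_pos: [0.5638, -0.3742, 0.0228]
orientation: [3.142, 0.0, 2.061]
force: [0.2, -0.2, -0.3]
finger_gap: 0.0001
grip_force: 0.0
```

```bash
python3 - <<'E'
from rig import readout, eyes
from h import *
r=[]
for n in("side","top"):
    c=eyes.camera(n);x0,y0,x1,y1=(380,150,480,250) if n=='top' else (280,300,400,420)
    r.append(cv2.resize(c['pixels'][y0:y1,x0:x1],(400,400)))
cv2.imwrite('pics/c3.png',np.hstack(r)[:,:,::-1])
E
```

```text
(no output)
```

View pics/c3.png

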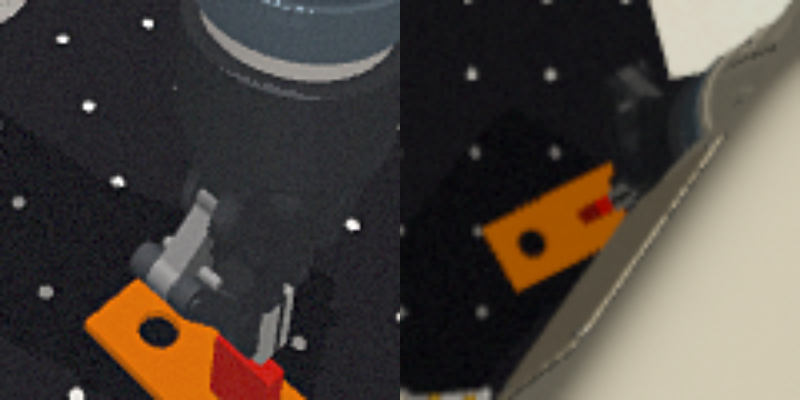

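The fingers read fully shut without the fin, and the tag seems unmoved at top crop (531,243). I'll take a brighter, larger look with the projected TCP and fin points marked.

```bash
python3 - <<'E'
from rig import readout, eyes
from h import *
s=readout.read_state();p=s['tool_pos'];print(p,s['orientation'],s['finger_gap'],s['grip_force'],s['qpos'])
r=[]
for n in("side","top"):
    c=eyes.camera(n);x0,y0,x1,y1=(395,170,455,230) if n=='top' else (300,330,390,420)
    k=400/(x1-x0)
    im=cv2.resize(c['pixels'][y0:y1,x0:x1],(400,400),interpolation=cv2.INTER_CUBIC)
    im=(255*(im/255.)**.45).astype(np.uint8)
    def dot(X,col):
        q=(proj(c,X)-[x0,y0]+.5)*k;cv2.circle(im,tuple(int(v) for v in q),3,col,-1);print(n,X,proj(c,X).round(1))
    dot(p,(0,255,0));dot(p-[0,0,.011],(0,255,255));dot(p+[0,0,.06],(0,0,255))
    H=hsv(c);h,S,V=H[...,0],H[...,1],H[...,2]
    m,st,ce=blob((h>8)&(h<25)&(S>120)&(V>60),(280,360,400,420) if n=='side' else (395,185,445,228))
    for q in cv2.findContours(m,cv2.RETR_CCOMP,cv2.CHAIN_APPROX_NONE)[0]:
        if len(q)>8: print(cv2.contourArea(q),cv2.minAreaRect(q)[0])
    m,st,ce=blob(((h<8)|(h>172))&(S>150)&(V>60),(320,370,400,420) if n=='side' else (395,185,445,228));print('red',st,ce)
    r.append(im)
cv2.imwrite('pics/c4.png',np.hstack(r)[:,:,::-1])
E
```

```text
[ 0.56380877 -0.37413583  0.02269182] [-3.14157800e+00 -3.47682758e-06  2.06088656e+00] -0.0001919081264848638 0.0 [-7.09727080e-01  5.62910509e-01  3.79437065e-02  1.04583808e+00
 -1.23924816e-05  3.70979018e-01]
side [ 0.56380877 -0.37413583  0.02269182] [353.9 414.4]
side [ 0.56380877 -0.37413583  0.01169182] [353.2 419.2]
side [ 0.56380877 -0.37413583  0.08269182] [357.7 386.1]
842.0 (329.5, 403.0)
90.0 (327.0000305175781, 399.00006103515625)
red [343 401  22  19 289] [352.64359862 412.183391  ]
top [ 0.56380877 -0.37413583  0.02269182] [431.5 200.5]
top [ 0.56380877 -0.37413583  0.01169182] [430.  201.3]
top [ 0.56380877 -0.37413583  0.08269182] [440.1 196. ]
535.0 (419.800048828125, 206.60003662109375)
38.5 (412.7500305175781, 210.25)
red [425 199   8   6  29] [428.79310345 201.93103448]
```

View pics/c4.png

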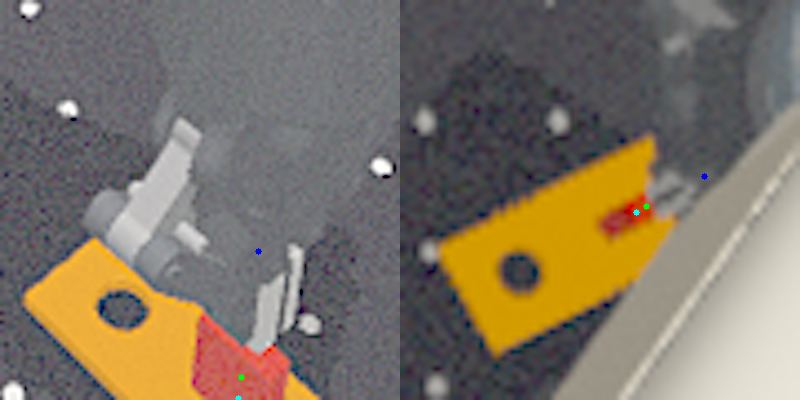

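In the crop the pads are shut and their tips sit just above the fin top, side crop (265,350), about 20-30 mm higher than stated for this TCP. I'll lift and look at the tips in free air, shut and at 50 mm, to calibrate them against the TCP.

```bash
cat > shot.py <<'E'
import sys
from rig import readout, eyes
from h import *
s=readout.read_state();p=s['tool_pos'];c=eyes.camera('side');q=proj(c,p)
x0=int(min(q[0]-45,460));y0=int(min(q[1]-65,320));im=cv2.resize(c['pixels'][y0:y0+100,x0:x0+100],(400,400),interpolation=cv2.INTER_CUBIC)
im=(255*(im/255.)**.45).astype(np.uint8)
for X,col in((p,(0,255,0)),(p-[0,0,.011],(0,255,255)),(p+[0,0,.02],(0,0,255)),(p+[0,0,.04],(255,0,255))):
    cv2.circle(im,tuple(int(v) for v in (proj(c,X)-[x0,y0]+.5)*4),3,col,-1)
np.save(sys.argv[1],im);print(p,s['finger_gap'],x0,y0)
E
python3 -m jog '0 0 0 0.04 0 0 0;0 0 0 0.08 0 0 0;0 0 0 0.12 0 0 0;0 0 0 0.12 0 0 0;0 0 0 0.12 0 0 0;0 0 0 0.12 0 0 0' && python3 shot.py a.npy && python3 -m jog '0.05 0 0 0 0 0 0;0.05 0 0 0 0 0 0;0.05 0 0 0 0 0 0;0.05 0 0 0 0 0 0;0.05 0 0 0 0 0 0;0.05 0 0 0 0 0 0' && python3 shot.py b.npy
python3 -c "
import numpy as np,cv2
cv2.imwrite('pics/c5.png',np.hstack([np.load('a.npy'),np.load('b.npy')])[:,:,::-1])"
```

```text
t: 4.4
tool_pos: [0.5637, -0.374, 0.1423]
orientation: [-3.142, -0.0, 2.061]
force: [-0.3, -0.2, -1.2]
finger_gap: 0.0001
grip_force: 0.0
[ 0.56367849 -0.37396033  0.14232893] 8.735270459662452e-05 316 289
t: 4.95
tool_pos: [0.5638, -0.3741, 0.1425]
orientation: [-3.141, -0.0, 2.061]
force: [0.0, -0.3, 0.1]
finger_gap: 0.05
grip_force: 0.0
[ 0.56379446 -0.37406244  0.14247903] 0.0499947099853818 317 289
```

View pics/c5.png

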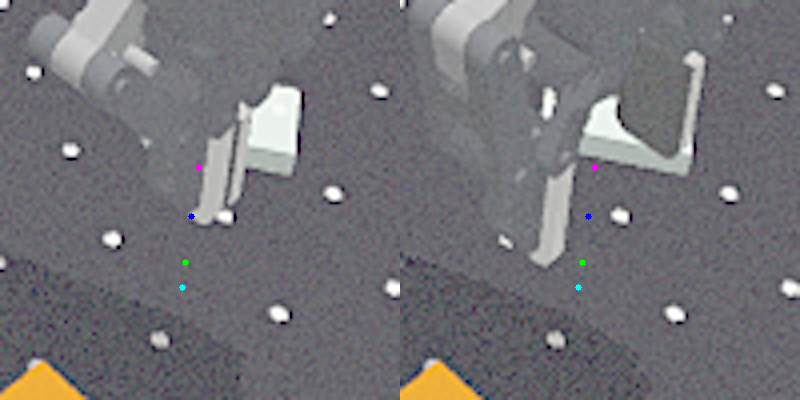

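The tips are far above the projected tip point (cyan): shut tips are near crop (208,220) against an expected (182,287). Next I'll check this against two views and the start image.

```bash
python3 - <<'E'
from h import *
t=np.load('top.npz');s=np.load('side.npz')
for u in((433.2,200.7),(435,199),(431,202)):
    print(tri(t,u,s,(359.2,408.4)).round(4))
print('start',proj(s,[.1507,.5286,.2021]),proj(s,[.1507,.5286,.1911]))
# tag fin checks
for X in([.5527,-.3527,.006],[.542,-.333,.006],[.5574,-.3617,.042],[.5706,-.3863,.042],[.5706,-.3863,.006]): print(X,proj(t,X).round(1),proj(s,X).round(1))
E
```

```text
[ 0.5654 -0.375   0.0354]
[ 0.5664 -0.3775  0.0395]
[ 0.5651 -0.3719  0.0301]
start [100.9492463  118.58347477] [101.90918596 122.34567983]
[0.5527, -0.3527, 0.006] [420.8 206.1] [339.6 409.2]
[0.542, -0.333, 0.006] [413.  210.4] [327.7 398.4]
[0.5574, -0.3617, 0.042] [429.1 201.7] [347.  398.3]
[0.5706, -0.3863, 0.042] [439.  196.3] [363.6 413. ]
[0.5706, -0.3863, 0.006] [434. 199.] [361.1 429. ]
```

```bash
python3 -m jog '0.05 -0.055 0.17 0 0 0 0;0.05 -0.11 0.34 0 0 0 0;0.05 -0.11 0.34 0 0 0 0;0.05 -0.11 0.34 0 0 0 0;0.05 -0.11 0.34 0 0 0 0;0.05 -0.11 0.34 0 0 0 0;0.05 -0.11 0.34 0 0 0 0;0.05 -0.11 0.34 0 0 0 0;0.05 -0.11 0.34 0 0 0 0;0.05 -0.11 0.34 0 0 0 0;0.05 -0.11 0.34 0 0 0 0;0.05 -0.11 0.34 0 0 0 0'
python3 - <<'E'
from rig import readout, eyes
from h import *
s=readout.read_state();p=s['tool_pos'];print(p,s['finger_gap'],s['orientation']);r=[]
for n,w in(('side',90),('top',100)):
    c=eyes.camera(n);q=proj(c,p);x0,y0=int(q[0]-w/2),int(q[1]-w/2-(10 if n=='side' else 0))
    im=cv2.resize(c['pixels'][y0:y0+w,x0:x0+w],(400,400),interpolation=cv2.INTER_CUBIC);im=(255*(im/255.)**.45).astype(np.uint8)
    a=s['orientation'][2]-np.pi/2;d=np.array([np.cos(a),np.sin(a),0])*.025
    for X,col in((p,(0,255,0)),(p-[0,0,.011],(0,255,255)),(p+[0,0,.03],(0,0,255)),(p+d,(255,0,255)),(p-d,(255,0,255))):
        cv2.circle(im,tuple(int(v) for v in (proj(c,X)-[x0,y0]+.5)*400/w),3,col,-1)
    np.savez('n_'+n,**c);print(n,x0,y0,w);r.append(im)
cv2.imwrite('pics/c6.png',np.hstack(r)[:,:,::-1])
E
```

```text
t: 6.0
tool_pos: [0.4543, -0.0344, 0.143]
orientation: [3.141, 0.001, 2.061]
force: [0.3, -0.9, -0.1]
finger_gap: 0.0503
grip_force: 0.0
[ 0.45431582 -0.03441851  0.1429646 ] 0.05031308211744793 [3.14103749e+00 9.06792020e-04 2.06146654e+00]
side 188 166 90
top 244 191 100
```

View pics/c6.png

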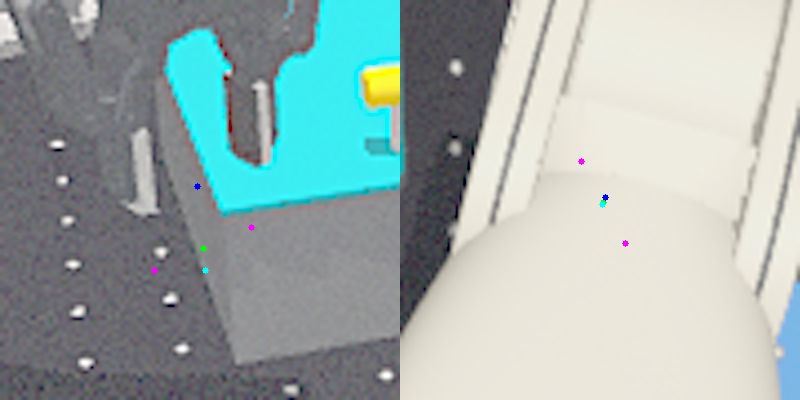

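In c6 both views show the tips laterally where expected, but about 29 mm above the reported TCP (midpoint (202,188), against (205,270) expected), so the fingers stop short by roughly 37 mm. I'll go back over the fin and feel my way down, watching the force.

```bash
python3 -m jog '0.05 0.11 -0.34 0 0 0 0;0.05 0.11 -0.34 0 0 0 0;0.05 0.11 -0.34 0 0 0 0;0.05 0.11 -0.34 0 0 0 0;0.05 0.11 -0.34 0 0 0 0;0.05 0.11 -0.34 0 0 0 0;0.05 0.11 -0.34 0 0 0 0;0.05 0.11 -0.34 0 0 0 0;0.05 0.11 -0.34 0 0 0 0;0.05 0.11 -0.34 0 0 0 0;0.05 0.11 -0.34 -0.04 0 0 0;0.05 0.11 -0.34 -0.08 0 0 0' && python3 -m jog '0.05 0 0 -0.03 0 0 0;0.05 0 0 -0.04 0 0 0;0.05 0 0 -0.05 0 0 0;0.05 0 0 -0.055 0 0 0;0.05 0 0 -0.055 0 0 0'; python3 -m jog '0.05 0 0 -0.003 0 0 0;0.05 0 0 -0.006 0 0 0;0.05 0 0 -0.006 0 0 0'
```

```text
t: 7.1
tool_pos: [0.5644, -0.377, 0.0629]
orientation: [3.14, 0.004, 2.058]
force: [0.5, -0.6, -1.4]
finger_gap: 0.0498
grip_force: 0.0
t: 7.52
tool_pos: [0.564, -0.3746, 0.0079]
orientation: [3.141, 0.0, 2.061]
force: [-0.0, -0.0, 0.7]
finger_gap: 0.0498
grip_force: 0.0
t: 7.77
tool_pos: [0.5642, -0.3743, 0.0024]
orientation: [3.141, 0.001, 2.061]
force: [0.3, -0.5, -0.8]
finger_gap: 0.0499
grip_force: 0.0
```

```bash
python3 -m jog '0.05 0 0 -0.004 0 0 0;0.05 0 0 -0.009 0 0 0;0.05 0 0 -0.009 0 0 0;0.0 0 0 -0.009 0 0 0;0.0 0 0 -0.009 0 0 0;0.0 0 0 -0.009 0 0 0;0.0 0 0 -0.009 0 0 0;0.0 0 0 -0.009 0 0 0;0.0 0 0 -0.009 0 0 0;0.0 0 0 -0.009 0 0 0;0.0 0 0 -0.009 0 0 0'
```

```text
t: 8.68
tool_pos: [0.564, -0.3742, -0.007]
orientation: [3.141, 0.001, 2.061]
force: [0.3, -0.1, 3.2]
finger_gap: 0.0087
grip_force: 59.7
```

Fin gripped (59.7 N). I'll lift and carry it to the side of the post, then look.

```bash
python3 -m jog '0 0 0 0.03 0 0 0;0 0 0 0.06 0 0 0;0 0 0 0.09 0 0 0;0 0 0 0.09 0 0 0;0 -0.03 0.03 0.09 0 0 0;0 -0.04 0.06 0.09 0 0 0;0 -0.04 0.09 0.09 0 0 0;0 -0.04 0.12 0.09 0 0 0;0 -0.04 0.15 0.09 0 0 0;0 -0.04 0.18 0.09 0 0 0;0 -0.04 0.2 0.09 0 0 0;0 -0.04 0.2 0.09 0 0 0' && python3 -m jog '0 0 0 0 0 0 0;0 0 0 0 0 0 0;0 0 0 0 0 0 0'
python3 - <<'E'
from rig import readout, eyes
from h import *
s=readout.read_state();p=s['tool_pos'];print(p,s['finger_gap']);r=[];U={}
for n,w,z in(('side',150,.09),('top',110,.09)):
    c=eyes.camera(n);q=proj(c,[.50,-.13,.06]);x0,y0=int(q[0]-w/2),int(q[1]-w/2)
    H=hsv(c);h,S,V=H[...,0],H[...,1],H[...,2]
    m,st,ce=blob((h>8)&(h<25)&(S>120)&(V>60),(x0,y0,x0+w,y0+w));print(n,st)
    for k in cv2.findContours(m,cv2.RETR_CCOMP,cv2.CHAIN_APPROX_NONE)[0]:
        if len(k)>8:
            M=cv2.moments(k);g=(M['m10']/M['m00'],M['m01']/M['m00']);print(' ',cv2.contourArea(k),np.round(g,1),cv2.minAreaRect(k)[2])
            if cv2.contourArea(k)<400:U[n]=(c,g)
    r.append(cv2.resize(c['pixels'][y0:y0+w,x0:x0+w],(400,400)));
if len(U)==2:print('hole',tri(*U['top'],*U['side']).round(4))
print('x0',x0,y0)
cv2.imwrite('pics/c7.png',np.hstack(r)[:,:,::-1])
E
```

```text
t: 9.68
tool_pos: [0.5232, -0.1704, 0.0826]
orientation: [3.142, -0.001, 2.064]
force: [0.1, 0.2, -0.2]
finger_gap: 0.0087
grip_force: 59.1
t: 9.93
tool_pos: [0.5239, -0.175, 0.0825]
orientation: [-3.141, 0.0, 2.06]
force: [-0.4, -0.1, -0.7]
finger_gap: 0.0087
grip_force: 59.1
[ 0.52392619 -0.17498587  0.08250186] 0.008705863157850002
side [252 260  54  38 723]
  692.0 [275.9 278.6] 33.690067291259766
  13.0 [286.1 292.9] 45.0
  38.0 [269.5 271.3] -0.0
top [324 207  22  24 173]
  143.5 [332.9 217.9] 33.023868560791016
hole [ 0.5074 -0.1247  0.0855]
x0 278 169
```

View pics/c7.png

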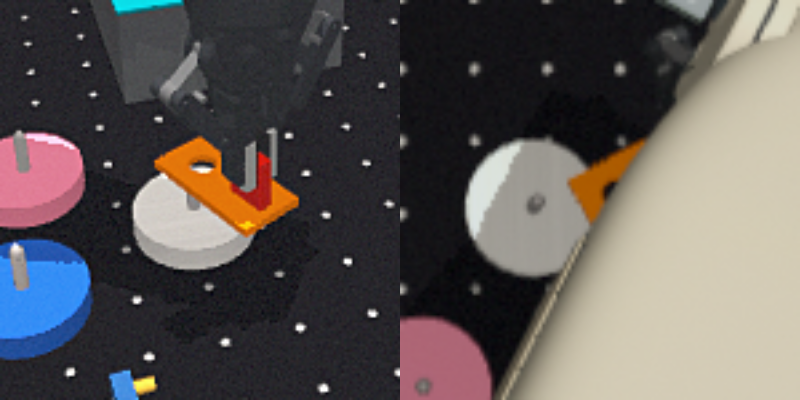

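The tag hangs level in the fingers. Its hole is at side (269.5,271.3), with the aluminium post just behind it. I'll check the hole and the post tip numerically.

```bash
python3 - <<'E'
from h import *
t=np.load('top.npz');s=np.load('side.npz')
print('hole pred',proj(s,[.5023,-.1333,.096]),proj(s,[.5023,-.1333,.09]),'meas 269.5 271.3', onz(s,(269.5,271.3),.094))
for X in([.5028,-.0879,.055],[.5028,-.0879,.02]):print('post pred',proj(s,X),proj(t,X))
g=cv2.cvtColor(s['pixels'],6);print(g[262:296:2,258:276])
g=cv2.cvtColor(t['pixels'],6);print(g[219:232,308:323])
E
```

```text
hole pred [270.15827255 269.43046392] [270.25764583 272.13093897] meas 269.5 271.3 [ 0.50057476 -0.13560022  0.094     ]
post pred [266.01508924 271.7962126 ] [315.45826575 223.70661411]
post pred [266.63618944 285.94663833] [314.1812122  225.54292143]
[[ 39  33  37  36  36  40  39  42  41  38  40  42  26  45  37  38  39  37]
 [ 34  37  36  34  37  41  32  42  43  38  40  41  35  39  37  42  45  38]
 [224  15  44  30  31  39  36  31  38  42  38  36  40  42  33  33  39  44]
 [ 22  31  33  45  29  42  42  38  39  33  36  42  35  32  48  38  44  45]
 [ 31  29  25  29  22  21  26  40  50  24  27  26  26  23  22  27  26  32]
 [103 141 230 228 255 255 255 255 255 254 255 255 255 255 255 255 255 140]
 [254 251 250 249 251 255 133 174 183 163 205 255 249 248 248 248 249 251]
 [247 247 247 248 251 255 124 150 148 143 147 255 250 247 247 247 247 247]
 [247 247 247 248 251 255 120 151 133 145 164 255 250 247 247 247 247 247]
 [247 247 247 248 251 255 121 147 146 143 149 255 250 247 247 247 247 247]
 [247 247 247 248 251 255 116 148 145 141 136 255 251 248 247 247 247 247]
 [247 247 247 248 251 
[... 548 characters left out ...]
4 223]
 [222 222 222 223 223 222 223 214 217 222 222 223 223 224 223]
 [223 222 223 223 222 218 210 173 189 213 222 222 224 224 223]
 [223 222 224 223 213 188 117 181 172 163 220 222 224 224 223]
 [224 222 224 223 157  98 114 192 184 126 220 223 224 224 223]
 [223 222 223 214 143  85  98 122 122 169 221 223 223 223 223]
 [224 223 224 183 170  91  80  83 132 220 223 222 224 224 224]
 [224 223 223 224 223 161 130 149 202 222 223 223 223 223 223]
 [224 223 223 224 223 224 206 221 223 223 223 222 224 223 223]
 [224 223 223 224 224 224 223 223 223 223 222 223 223 223 223]
 [224 222 224 224 224 224 223 222 223 224 223 223 224 224 223]
 [224 223 224 224 224 223 223 223 223 223 223 223 224 224 223]]
```

```bash
python3 -m jog '0 0.001 0.025 0 0 0 0;0 0.001 0.046 0 0 0 0;0 0.001 0.046 -0.01 0 0 0;0 0.001 0.046 -0.02 0 0 0;0 0.001 0.046 -0.028 0 0 0;0 0.001 0.046 -0.028 0 0 0;0 0.001 0.046 -0.028 0 0 0'
cat > hole.py <<'E'
from rig import readout, eyes
from h import *
s=readout.read_state();p=s['tool_pos'];u=p[2]+.007;c=eyes.camera('side')
H=hsv(c);h,S,V=H[...,0],H[...,1],H[...,2]
m,st,ce=blob((h>8)&(h<25)&(S>120)&(V>60),(230,230,330,330));print(st)
for k in cv2.findContours(m,cv2.RETR_CCOMP,cv2.CHAIN_APPROX_NONE)[0]:
    if len(k)>8:
        M=cv2.moments(k);g=(M['m10']/M['m00'],M['m01']/M['m00']);print(cv2.contourArea(k),np.round(g,1),onz(c,g,u+.004).round(4),'kin',(p[:2]-[.564,-.3742]+[.542,-.333]).round(4),u)
E
python3 hole.py
```

```text
t: 10.62
tool_pos: [0.5244, -0.1287, 0.0539]
orientation: [-3.14, -0.001, 2.06]
force: [-0.1, -0.0, 0.1]
finger_gap: 0.0089
grip_force: 59.1
[249 258  50  34 625]
588.5 [270.9 274.6] [ 0.5077 -0.1102  0.0649] kin [ 0.5024 -0.0875] 0.06085775022265388
29.0 [265.1 267.9] [ 0.5013 -0.0883  0.0649] kin [ 0.5024 -0.0875] 0.06085775022265388
```

```bash
python3 -m jog '0 0.001 0 -0.006 0 0 0;0 0.001 0 -0.012 0 0 0;0 0.001 0 -0.018 0 0 0;0 0.001 0 -0.018 0 0 0' && python3 -m jog '0 0 0 -0.006 0 0 0;0 0 0 -0.012 0 0 0;0 0 0 -0.018 0 0 0;0 0 0 -0.021 0 0 0;0 0 0 -0.021 0 0 0'; python3 hole.py
```

```text
t: 11.0
tool_pos: [0.5251, -0.1279, 0.0353]
orientation: [-3.14, -0.001, 2.061]
force: [0.3, -0.5, 0.5]
finger_gap: 0.0088
grip_force: 59.1
t: 11.42
tool_pos: [0.5253, -0.1279, 0.0147]
orientation: [-3.141, -0.001, 2.061]
force: [0.2, 0.3, -1.4]
finger_gap: 0.0089
grip_force: 59.1
[250 275  49  34 557]
494.0 [273.2 292.4] [ 0.5099 -0.1154  0.0257] kin [ 0.5033 -0.0867] 0.02174390281789866
9.0 [280.6 304.1] [ 0.5161 -0.149   0.0257] kin [ 0.5033 -0.0867] 0.02174390281789866
```

```bash
python3 -m jog '0 0 -0.001 -0.001 0 0 0;0 0 -0.001 -0.0015 0 0 0;0 0 -0.001 -0.0015 0 0 0' && python3 -m jog '0.04 0 0 0 0 0 0;0.04 0 0 0 0 0 0;0.04 0 0 0 0 0 0;0.04 0 0 0 0 0 0;0.04 0 0 0 0 0 0;0.04 0 0 0.03 0 0 0;0.04 0 0 0.06 0 0 0;0.04 0 0 0.1 0 0 0;0.04 0 0 0.14 0 0 0;0.04 0 0 0.17 0 0 0;0.04 0 0 0.17 0 0 0;0.04 0 0 0.17 0 0 0'
```

```text
t: 11.72
tool_pos: [0.5259, -0.1292, 0.0143]
orientation: [3.141, 0.0, 2.061]
force: [-0.9, -0.1, -1.4]
finger_gap: 0.0087
grip_force: 59.1
t: 12.72
tool_pos: [0.5267, -0.1294, 0.1861]
orientation: [3.139, 0.003, 2.061]
force: [-0.4, 0.1, -0.1]
finger_gap: 0.0399
grip_force: 0.0
```

```bash
python3 -m jog '0.06 0.048 0.2435 0 0 0 -25;0.06 0.048 0.2435 0 0 0 -25;0.06 0.048 0.2435 0 0 0 -25;0.06 0.048 0.2435 0 0 0 -25;0.06 0.048 0.2435 0 0 0 -25;0.06 0.048 0.2435 0 0 0 -25;0.06 0.048 0.2435 0 0 0 -25;0.06 0.048 0.2435 0 0 0 -25;0.06 0.048 0.2435 -0.03 0 0 -25;0.06 0.048 0.2435 -0.05 0 0 -25;0.06 0.048 0.2435 -0.05 0 0 -25'
python3 - <<'E'
from rig import readout, eyes
from h import *
s=readout.read_state();p=s['tool_pos'];print(p,s['orientation'],s['finger_gap'])
c=eyes.camera('side');t=eyes.camera('top')
T=t['pixels'];H=hsv(t);h,S,V=H[...,0],H[...,1],H[...,2]
m,st,ce=blob((h>8)&(h<25)&(S>120)&(V>60),(290,190,380,260));print(st)
for k in cv2.findContours(m,cv2.RETR_CCOMP,cv2.CHAIN_APPROX_NONE)[0]:
    if len(k)>8: r=cv2.minAreaRect(k);print(cv2.contourArea(k),r,onz(t,r[0],.026).round(4))
a=cv2.resize(c['pixels'][240:340,220:340],(400,333));b=cv2.resize(T[190:260,290:380],(400,311));d=c['pixels'][120:220,220:340];d=cv2.resize((255*(d/255.)**.5).astype(np.uint8),(400,333))
o=np.zeros((600,800,3),np.uint8);o[:311,:400]=b;o[:333,400:]=d;o[333:600,400:]=a[:267];cv2.imwrite('pics/c8.png',o[:,:,::-1])
E
```

```text
t: 13.63
tool_pos: [0.5712, 0.1133, 0.1295]
orientation: [-3.134, 0.0, 1.624]
force: [0.2, -0.4, -0.9]
finger_gap: 0.0601
grip_force: 0.0
[0.5711557  0.1133487  0.12946578] [-3.13383108e+00  2.92031471e-04  1.62404058e+00] 0.06014185276435982
[303 204  41  34 599]
584.5 ((322.6470642089844, 220.91175842285156), (19.722335815429688, 37.90118408203125), 59.036251068115234) [ 0.5133 -0.1079  0.026 ]
55.5 ((314.2500305175781, 225.75003051757812), (8.485280990600586, 7.77817440032959), 45.0) [ 0.5016 -0.0875  0.026 ]
```

View pics/c8.png

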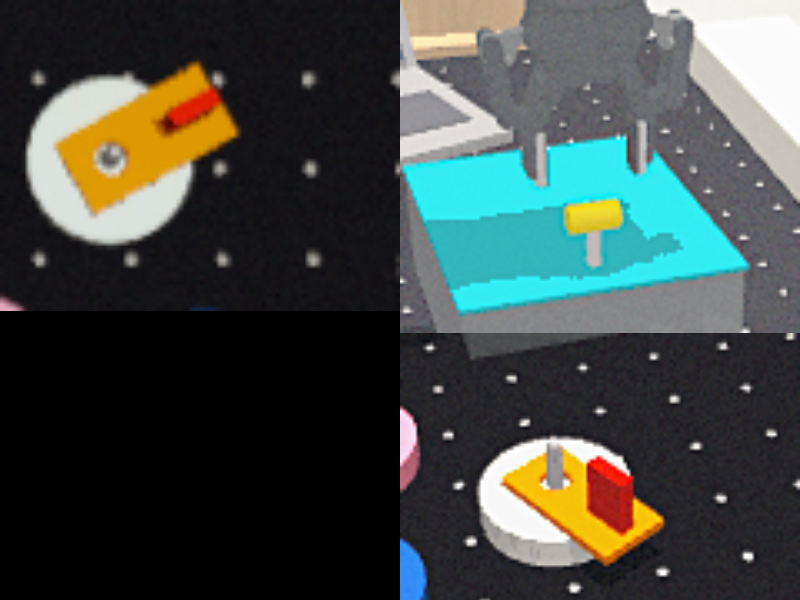

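The last picture shows the tag flat on the white foot with the post centred in its hole, top crop (112,157), and the open fingers straddling the yellow handle at (593,217). Now I'll lower and pinch.

```bash
python3 -m jog '0.06 0 0 -0.02 0 0 0;0.06 0 0 -0.04 0 0 0;0.06 0 0 -0.047 0 0 0;0.06 0 0 -0.047 0 0 0;0.06 0 0 -0.047 0 0 0' && python3 -m jog '0.0 0 0 0 0 0 0;0.0 0 0 0 0 0 0;0.0 0 0 0 0 0 0;0.0 0 0 0 0 0 0;0.0 0 0 0 0 0 0;0.0 0 0 0 0 0 0;0.0 0 0 0 0 0 0;0.0 0 0 0 0 0 0'
```

```text
t: 14.15
tool_pos: [0.5743, 0.1141, 0.0883]
orientation: [3.141, 0.0, 1.624]
force: [0.4, -0.3, 1.0]
finger_gap: 0.06
grip_force: 0.0
t: 14.82
tool_pos: [0.5744, 0.1143, 0.0888]
orientation: [3.139, 0.0, 1.625]
force: [-1.9, -0.6, 5.4]
finger_gap: 0.0348
grip_force: 59.7
```

Handle pinched. Now I'll raise it along the hinge arc, in two calls.

```bash
python3 -m jog '0 0 0.002 0.009 0 0 0;0 0 0.0045 0.018 0 0 0;0 0 0.0073 0.027 0 0 0;0 -0.0005 0.0105 0.0358 0 0 0;0 -0.0007 0.014 0.0445 0 0 0;0 -0.0009 0.018 0.0529 0 0 0;0 -0.0011 0.0224 0.0612 0 0 0;0 -0.0013 0.027 0.0693 0 0 0;0 -0.0013 0.027 0.0693 0 0 0;0 -0.0013 0.027 0.0693 0 0 0'; python3 -c "
from rig import eyes
from h import *
c=eyes.camera('side');H=hsv(c);h,S,V=H[...,0],H[...,1],H[...,2]
m,st,ce=blob((h>18)&(h<32)&(S>120)&(V>80),(240,100,320,205));print(st,ce,proj(c,[.5723,.1412,.2013]))"
```

```text
t: 15.65
tool_pos: [0.5729, 0.1425, 0.1575]
orientation: [3.14, -0.001, 1.626]
force: [4.1, 3.3, -4.7]
finger_gap: 0.0345
grip_force: 61.2
[267 147  16  11 147] [274.53061224 152.08163265] [273.62635869 152.10295308]
```

```bash
python3 -m jog '0 -0.0003 0.005 0.0079 0 0 0;0 -0.0005 0.0104 0.0155 0 0 0;0 -0.0008 0.0161 0.0229 0 0 0;0 -0.0011 0.0221 0.0301 0 0 0;0 -0.0014 0.0285 0.037 0 0 0;0 -0.0018 0.0351 0.0436 0 0 0;0 -0.0021 0.042 0.0499 0 0 0;0 -0.0025 0.0491 0.0559 0 0 0;0 -0.0028 0.0566 0.0616 0 0 0;0 -0.0032 0.0642 0.0669 0 0 0;0 -0.0032 0.0642 0.0669 0 0 0;0 -0.0032 0.0642 0.0669 0 0 0' && python3 -m jog '0 0 0 0 0 0 0;0 0 0 0 0 0 0;0 0 0 0 0 0 0;0 0 0 0 0 0 0;0 0 0 0 0 0 0;0 0 0 0 0 0 0'
python3 - <<'E'
from rig import eyes
from h import *
U={}
for n,b in(('side',(230,50,330,205)),('top',(150,140,260,240))):
    c=eyes.camera(n);H=hsv(c);h,S,V=H[...,0],H[...,1],H[...,2]
    try:
        m,st,ce=blob((h>18)&(h<32)&(S>120)&(V>80),b);print(n,st,ce);U[n]=(c,ce)
    except Exception as e:print(n,e)
    print('pred',[(th,proj(c,[.5736-.05*(dy:=.21*(1-np.cos(a))+.042*np.sin(a)),.1142+dy,.132+.21*np.sin(a)+.042*(np.cos(a)-1)]).round(1)) for th in(38,42,45,48) for a in[np.radians(th)]])
    m,st,ce=blob((h>8)&(h<25)&(S>120)&(V>60),(225,240,340,340) if n=='side' else (290,190,380,260));print('tag',st,ce)
E
```

```text
t: 16.7
tool_pos: [0.5697, 0.206, 0.2236]
orientation: [3.141, 0.0, 1.625]
force: [4.3, 1.1, -6.1]
finger_gap: 0.0346
grip_force: 62.3
t: 17.2
tool_pos: [0.5696, 0.2057, 0.2233]
orientation: [3.141, 0.0, 1.625]
force: [4.9, 2.0, -7.1]
finger_gap: 0.0346
grip_force: 62.2
side [259 111  16  11 139] [266.26618705 115.70503597]
pred [(38, array([267.9, 124. ])), (42, array([266.5, 118.5])), (45, array([265.4, 114.5])), (48, array([264.3, 110.8]))]
tag [251 274  48  36 543] [273.053407   292.49171271]
top [209 205   6  17  93] [211.32258065 213.04301075]
pred [(38, array([183.2, 176.2])), (42, array([176.2, 175.4])), (45, array([170.6, 174.9])), (48, array([164.9, 174.4]))]
tag [303 204  41  34 597] [322.73366834 220.5879397 ]
```

The handle pixel and the tool travel both give about 44°, the grip is firm and the tag is unmoved. Handing in.

```bash
python3 -c "
from rig import job
print(job.finish_job())"
```

```text
the job is handed in; nothing more can be done
None
```

The tag lies flat on the aluminium foot with the post through its hole, and I handed the job in with the gripper still holding the lid at about 44 degrees open; the verdict was not shown.

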